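# Unlock the index-card drawer by counting clicks

### The arm

A 6-joint arm with a two-finger parallel gripper is mounted at the origin on the work surface. World frame = base frame: x ahead of the robot, y to its left, z up, the work surface at z = 0. Lengths are in m, angles in degrees, forces in N, time in s.
With the tool pointing down it reaches from about 0.25 to 0.725 m from the base axis. Payload 9.7 kg.
Tool frame: the origin (TCP) lies midway between the tips of the shut fingers; the grasp point (between the pads) lies 19 mm behind it; z points along the fingers, y is the direction in which the jaws open and shut (so a half turn about z gives the same grasp; the last joint's range is limited). The gripper opens to 85 mm and grips with 20 to 120 N. Pads are 22 mm wide; open, the fingers measure 114 mm over their backs; the gripper's body (76 mm by 85 mm) begins 54 mm behind the grasp point. The pads swing forward as they close: fully open they stand 13 mm farther back than shut.
Start: joints at [71.677, 4.979, 10.078, 95.1, 0, 90], TCP at [0.173, 0.522, 0.231] pointing down, gripper open.
Joint ranges: [-179.16, 179.16], [-48.56, 103.87], [-65.8, 70.77], [-126.05, 130.52], [-82.76, 87.17], [-180, 180]. Speed limits (degrees/s): [127.2, 127.2, 147.25, 180, 180, 180].

### API

Orientations are given as [roll, pitch, yaw] about the fixed x, y, z axes, in that order (R = Rz(yaw) Ry(pitch) Rx(roll)).
In Python, from workcell import get_obs, camera, get_calibration, job_done gives the robot as it stands.
- The arm moves only by the tool play_rows, never from a script. Its argument "commands" is text: rows parted by semicolons, each of 5 numbers parted by spaces: the opening, from 0 (shut) to 1 (fully open), then the shift along the world's x, y, z in mm, then the turn about the world's z in degrees. A call has 1 to 10 rows; each row is the pose to reach, as a shift and turn from the pose commanded when the call began; what a row does not reach only later rows make up. A row lasts 1/12 s, in which the tool goes at most 41.7 mm and 7.16 degrees, less where a joint would pass 70% of its speed; a pose out of reach is approached as far as the arm can. A call with a gripper value outside its range is refused whole. The fingers move at their own pace and stop on an object; "force" is the grip in N (left out, the last holds). Time passes only in rows, so rows that repeat a pose let the fingers close. It gives the time, the measured TCP pose, the force and the opening at its end, in the units of the state.
- get_obs(): the state, without advancing time (a new reading comes with each control period).
- camera(name): name is "scene" or "top"; returns the picture (420x560x3 uint8, red, green, blue); there is no depth.
- get_calibration(name): a dict with "fx", "fy", "cx", "cy" (pixels), "eye" and "attitude" of the camera in the world. Camera axes: x right, y down, z forward; pixel columns grow to the right and rows downward; lengths in m; the calibration is good to about 2 mm. A picture is of the moment at which its call begins. get_calibration takes no time and is no camera call.
- job_done(): hands the job in, once; it reports no verdict.
The state is a dict: "time": time; "q": joint angles; "qd": joint speeds; "joint_efforts": joint torques, N m; "ee_pos": TCP position; "tcp_rot": TCP orientation; "wrist_force": force on the tool from outside, world axes, zero at the start; "torque": the same for the moment, N m; "opening": finger opening in m.
Only numpy, scipy, OpenCV 4.12 (cv2) and the standard library are available. Lean on these libraries where they do the work, as an engineer would, in place of code of your own. Each camera call takes 0.05 s, during which the arm holds its last target.

### The job

Open the steel card drawer. Its click dial has no marks: the lock frees the drawer only at the fourth click clockwise (seen from above) from the dial's anticlockwise end stop, and the knob must not be wrenched against a stop, because it would slip on its shaft. Set the dial, pull the drawer at least half open, leave it open, let go, and leave the other things on the desk where they are.

Things in the scene. Friction and masses are not known exactly. Their poses are not given: they have to be found in the camera images.
- cabinet: fixed green steel card cabinet, 300 deep (its x) x 280 wide (its y) x 150 mm high; origin at the centre of its underside; its -x side is the front, facing the robot, with one drawer; the dial stands on its flat top
- dial_grip (a point): on the axis of the black dial knob, 36 mm above the cabinet top, in the upright grip bar: 44 long (this point's x) x 14 thick (its y), from 14 to 46 mm above the top, over a round skirt 48 mm across. The bar turns with the dial about the vertical, but was clamped on its shaft at an arbitrary angle: its direction does not tell where the stop is
- dial_base (a point): foot of the dial's axis on the cabinet top (x -75, y +80 mm from the cabinet's centre), under a steel washer 66 mm across, 4 mm high. The dial has even clicks, 24 degrees apart, 12 between its two stops; the anticlockwise stop lies at a click's rest (count 0). A click takes 0.15 to 0.2 N m to turn over and the dial rests by itself at a click. It starts clockwise of the fourth click
- dial_slip (a joint): slip of the knob on its shaft, rad, 0 = tight at the start; it stays near 0 unless the dial is forced against a stop with more than about 0.7 N m; a slip of more than 0.08 either way counts as wrenched
- drawer (a joint): how far the drawer is out, m: 0 closed, 0.10 fully out; it slides along the cabinet's -x and stays where it is left (about 2 N of friction). Locked, it gives about 4 mm and stops
- drawer_handle (a point): centre of the drawer's straight steel bar handle, which runs level along the cabinet's y, 110 mm long and 11 mm thick, 35 mm in front of the drawer face, 32 mm below the cabinet top; free above, to be pinched from above
- paste_jar: closed glass jar, 54 across x 75 mm high, standing on the right-hand side (its -y side) of the cabinet top; a bystander; origin at the centre of its underside
- pencil_cup: dark steel cup with pencils, 72 across x 165 mm high; a bystander; origin at the centre of its underside
- stamp: wooden hand stamp, 38 across x 80 mm high, upright; a bystander; origin at the centre of its underside
- stapler: stapler, 140 x 36 x 50 mm high; a bystander; origin at the centre of its underside
- tape_roll: roll of tape lying flat, 90 across x 24 mm high; a bystander; origin at the centre of its underside
- magnifier: hand lens lying flat, 82 mm across with a 90 mm handle along its -x, 12 mm high; a bystander; origin at the centre of its underside

How it is judged:
By the outcome, as a careful person would: the job done as asked, in the order asked, and still so for the second after the job is handed in, with the robot touching nothing.
It also fails if it takes over 72 s, if anything falls off the work surface, if the arm or the gripper's body presses on something with over 40 N, if the wrist force passes 120 N, or if a joint passes its speed limit or range.

## Working session

There is one attempt and no reset: what is moved stays moved. The work goes in short steps, Python scripts to look and compute and a tool call to move; the robot and the scene stay as the last step left them, time stands still between calls to the robot, and variables do not carry over. Pictures are saved under pics/ and viewed, and the job is handed in when it is done.

Besides the shell and the picture viewer there is one more tool, called after "Call:" by a JSON object that holds its "api" and its "payload", one argument or row to a line. play_rows: Moves the arm, as the interface text tells. Its arguments: {"type":"object","properties":{"commands":{"type":"string"},"force":{"type":"number"}},"required":["commands"]}

```bash
mkdir -p pics; ls
python3 - <<'E'
from workcell import *
import cv2
for n in("scene","top"):
    c=get_calibration(n);print(n,c)
    cv2.imwrite(f"pics/{n}0.png",cv2.cvtColor(camera(n),cv2.COLOR_RGB2BGR))
print(get_obs())
E
```

```text
pics
scene {'fx': 530.967034421937, 'fy': 530.967034421937, 'cx': 273.3516224888022, 'cy': 211.59082609549807, 'eye': array([1.15933683, 0.78950781, 1.16653052]), 'attitude': array([-135.67987232,   -0.85971076,  142.81863372])}
top {'fx': 414.85529493250704, 'fy': 414.85529493250704, 'cx': 283.95719777292294, 'cy': 211.79041752411956, 'eye': array([ 0.35795796, -0.00946215,  1.23337188]), 'attitude': array([-170.37356641,    1.52722751,  -90.9553806 ])}
{'time': 0.1, 'q': array([ 7.16775447e+01,  5.00963637e+00,  1.00405774e+01,  9.50988135e+01,
       -5.89053882e-04,  8.99998140e+01]), 'qd': array([-0.0466477 , -0.07200017,  0.05137411,  0.06737017, -0.03806068,
       -0.03286471]), 'joint_efforts': array([-3.93370410e-04, -5.21560943e+01,  4.65653980e+01,  1.59832049e-02,
        4.61375441e-05, -5.20693419e-06]), 'ee_pos': array([0.17284403, 0.52193646, 0.23065194]), 'tcp_rot': array([-1.79932127e+02,  5.88833145e-04,  1.61677731e+02]), 'wrist_force': array([-0.49307794,  0.63893116, -0.25458152]), 'torque': array([ 0.03113415, -0.00065415, -0.03942119]), 'opening': 0.0856533871476942}
```

View pics/scene0.png

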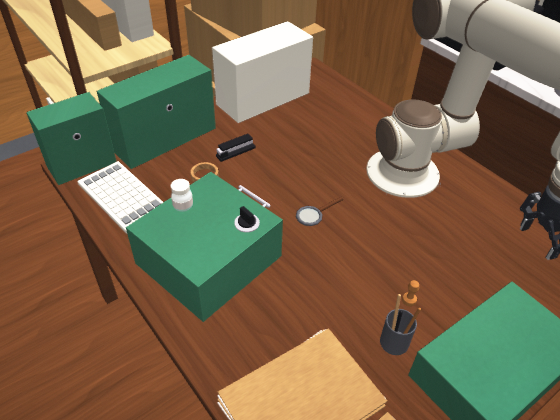

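View pics/top0.png

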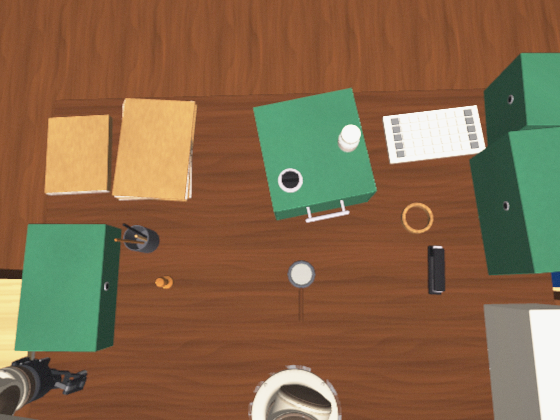

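The scene view shows the cabinet around (205,240) with the dial at (247,220) and the jar at (182,195). In the top view the dial is at (290,180), the handle near (328,216), and the jar at (348,138). The magnifier sits in front of the drawer at (301,275).

```bash
cat > h.py <<'E'
import numpy as np,cv2
from workcell import *
from scipy.spatial.transform import Rotation as Ro
C={n:get_calibration(n) for n in("scene","top")}
def R(n): return Ro.from_euler('xyz',C[n]['attitude'],degrees=True).as_matrix()
def ray(n,u,v):
    c=C[n];d=R(n)@np.array([(u-c['cx'])/c['fx'],(v-c['cy'])/c['fy'],1.]);return np.array(c['eye']),d/np.linalg.norm(d)
def plane(n,u,v,z):
    e,d=ray(n,u,v);return e+d*(z-e[2])/d[2]
def proj(n,p):
    c=C[n];q=R(n).T@(np.array(p)-c['eye']);return np.array([c['fx']*q[0]/q[2]+c['cx'],c['fy']*q[1]/q[2]+c['cy']])
def tri(a,b):
    e1,d1=ray('scene',*a);e2,d2=ray('top',*b)
    t=np.linalg.lstsq(np.stack([d1,-d2],1),e2-e1,rcond=None)[0]
    p,q=e1+t[0]*d1,e2+t[1]*d2;return (p+q)/2,np.linalg.norm(p-q)
def crop(n,u,v,w,f,s,img=None):
    im=cv2.cvtColor(camera(n) if img is None else img,cv2.COLOR_RGB2BGR)
    h=int(w*.75);c=im[max(0,v-h//2):v+h//2,max(0,u-w//2):u+w//2]
    cv2.imwrite(f,cv2.resize(c,None,fx=s,fy=s,interpolation=cv2.INTER_CUBIC))
E
python3 - <<'E'
from h import *
a=cv2.cvtColor(cv2.imread('pics/scene0.png'),cv2.COLOR_BGR2RGB);b=cv2.cvtColor(cv2.imread('pics/top0.png'),cv2.COLOR_BGR2RGB)
crop('scene',210,240,160,'pics/s1.png',5,a);crop('top',314,155,140,'pics/t1.png',5,b)
print(proj('top',[0.173,.522,.231]),proj('scene',[0.173,.522,.231]))
E
```

```text
[ 69.3780909  366.27502793] [534.30477789 246.29973859]
```

View pics/s1.png

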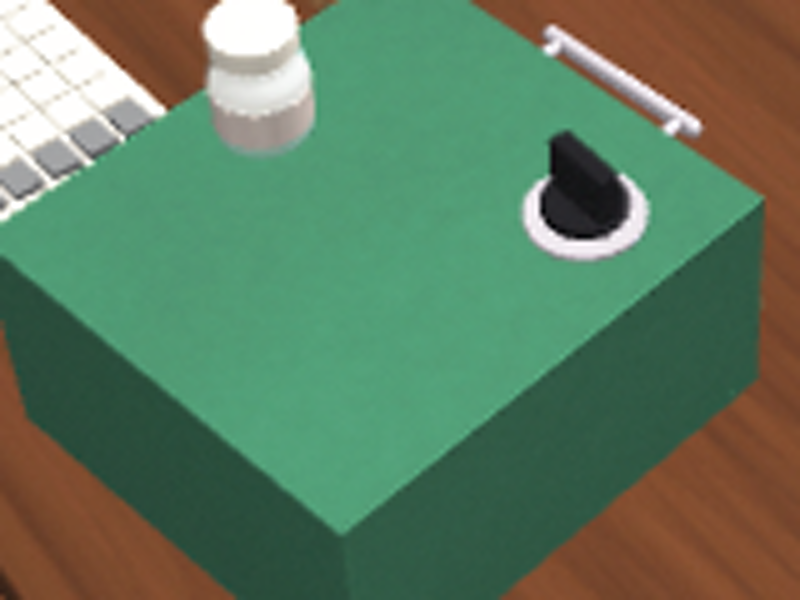

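View pics/t1.png

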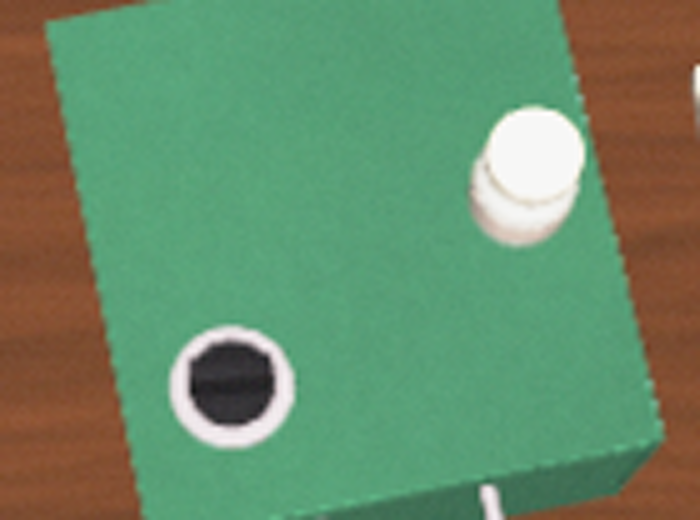

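Run:
```python
from h import *
a=cv2.cvtColor(cv2.imread('pics/scene0.png'),cv2.COLOR_BGR2RGB);b=cv2.cvtColor(cv2.imread('pics/top0.png'),cv2.COLOR_BGR2RGB)
for n,im,px in(('scene',a,(220,250)),('top',b,(300,140))):
    print(n,im[px[1],px[0]])
def ctr(n,im,x0,y0,x1,y1,f,minA=20):
    m=np.zeros(im.shape[:2],np.uint8);m[y0:y1,x0:x1]=f(im[y0:y1,x0:x1].astype(int)).astype(np.uint8)*255
    cs,_=cv2.findContours(m,cv2.RETR_EXTERNAL,cv2.CHAIN_APPROX_NONE)
    return max(cs,key=cv2.contourArea)
notgreen=lambda i:~((i[...,1]>i[...,0]+18)&(i[...,1]>i[...,2]+5))
white=lambda i:(i.min(-1)>110)
for n,im,bx,bh in(('scene',a,(232,211,264,236),None),('top',b,(272,163,308,197),None)):
    c=ctr(n,im,*bx,notgreen); w=ctr(n,im,*bx,white)
    print(n,'notgreen',cv2.fitEllipse(c),'white',cv2.fitEllipse(w))
# top-face corners
for n,im in(('scene',a),('top',b)):
    v=im.astype(int); ref=v[250,220] if n=='scene' else v[140,300]
    m=((v[...,1]>v[...,0]+25)&(v[...,1]>ref[1]*0.83)).astype(np.uint8)*255
    m=cv2.morphologyEx(m,cv2.MORPH_CLOSE,np.ones((3,3)))
    cs,_=cv2.findContours(m,cv2.RETR_EXTERNAL,cv2.CHAIN_APPROX_NONE)
    p=(220,250) if n=='scene' else (300,140)
    c=[k for k in cs if cv2.pointPolygonTest(k,p,False)>0][0]
    print(n,cv2.contourArea(c),cv2.approxPolyDP(cv2.convexHull(c),4,True).reshape(-1,2).tolist())
    h=((v.min(-1)>130)).astype(np.uint8)
    bx=(236,184,272,208) if n=='scene' else (302,200,352,224)
    q=np.argwhere(h[bx[1]:bx[3],bx[0]:bx[2]])[:,::-1]+bx[:2]
    print('handle px',len(q),q.min(0),q.max(0))
```

```text
scene [ 82 158 119]
top [ 89 165 121]
scene notgreen ((246.36851501464844, 221.48611450195312), (20.336502075195312, 23.52764129638672), 98.40950775146484) white ((246.42874145507812, 221.8909454345703), (17.8732852935791, 23.58389663696289), 88.08026123046875)
top notgreen ((289.90478515625, 179.85781860351562), (23.129392623901367, 24.085460662841797), 87.74124908447266) white ((289.85125732421875, 180.0004119873047), (24.508838653564453, 24.942447662353516), 84.39576721191406)
scene 8470.5 [[211, 172], [282, 219], [198, 286], [126, 227]]
handle px 142 [238 185] [269 206]
top 10732.5 [[350, 88], [375, 190], [274, 211], [253, 108]]
handle px 270 [305 200] [349 222]
```

Run:
```python
from h import *
a=cv2.cvtColor(cv2.imread('pics/scene0.png'),cv2.COLOR_BGR2RGB);b=cv2.cvtColor(cv2.imread('pics/top0.png'),cv2.COLOR_BGR2RGB)
def g(i,f,s=1.): cv2.imwrite(f,np.clip(cv2.resize(i,None,fx=14,fy=14,interpolation=cv2.INTER_CUBIC)[...,::-1].astype(float)*s,0,255).astype('uint8'))
g(a[200:240,228:268],'pics/sz.png',1.8);g(b[162:200,272:310],'pics/tz.png',3)
g(np.concatenate([a[180:212,232:272],b[198:226,302:352][:28,:40]],0),'pics/hz.png')
```

```text
(no output)
```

View pics/sz.png

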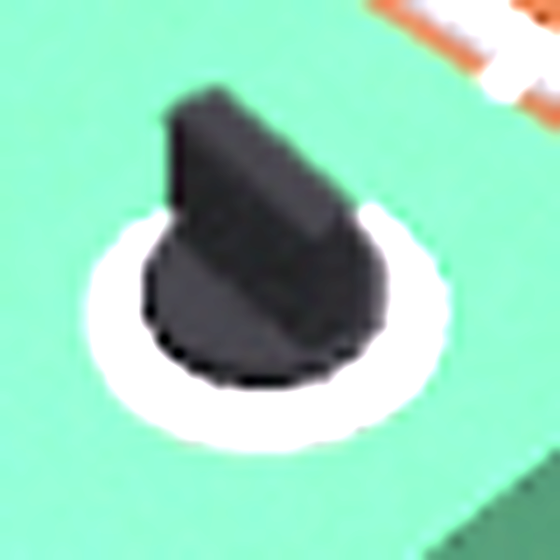

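View pics/tz.png

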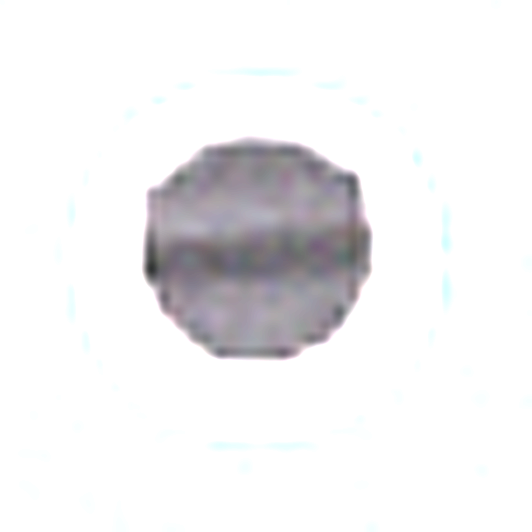

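Run:
```python
from h import *
f=lambda p:(228+p[0]/14-.5,200+p[1]/14-.5)
print('washer', tri((246.4,221.7),(289.9,179.9)))
for s,t in(((211,172),(350,88)),((282,219),(274,211)),((198,286),(253,108)),((126,227),(375,190))):
    print('corner',tri(s,t),plane('top',*t,.15))
P=[plane('top',*t,.15) for t in((350,88),(375,190),(274,211),(253,108))]
for i in range(4): d=P[(i+1)%4]-P[i];print(np.linalg.norm(d),np.degrees(np.arctan2(d[1],d[0])))
print('ctr',np.mean(P,0))
Q=[plane('scene',*f(p),.196) for p in((168,108),(216,88),(352,203),(312,235))]
print(np.round(Q,4),np.mean(Q,0))
for i,j in((0,3),(1,2)): d=Q[j]-Q[i];print(np.linalg.norm(d),np.degrees(np.arctan2(d[1],d[0])))
tt=lambda p:(272+p[0]/14-.5,162+p[1]/14-.5)
for z in (.17,.19):
  d=plane('top',*tt((365,247)),z)-plane('top',*tt((150,260)),z);print(np.degrees(np.arctan2(d[1],d[0])))
```

```text
washer (array([ 0.62816846, -0.00142257,  0.15358959]), np.float64(0.0010162438037931913))
corner (array([ 0.73478161, -0.09068796,  0.35792752]), np.float64(0.13167175635668393)) [ 0.88713709 -0.17297842  0.15      ]
corner (array([0.545018  , 0.04273635, 0.14952361]), np.float64(4.9146957460938346e-05)) [0.54491805 0.04273054 0.15      ]
corner (array([0.83672065, 0.09714127, 0.14902431]), np.float64(0.0009050620579104283)) [0.83592729 0.09734061 0.15      ]
corner (array([ 0.74290427, -0.33902182, -0.11073776]), np.float64(0.20743979849613836)) [ 0.59583125 -0.22661453  0.15      ]
0.2962024997583298 -169.5673741860968
0.27411479918156123 100.70409278815423
0.29608890877734795 10.628372487964148
0.2751269196810463 -79.27289016214294
ctr [ 0.71595342 -0.06488045  0.15      ]
[[ 0.6355 -0.021   0.196 ]
 [ 0.6255 -0.0201  0.196 ]
 [ 0.6225  0.0187  0.196 ]
 [ 0.633   0.021   0.196 ]] [ 6.29120006e-01 -3.48236785e-04  1.96000000e-01]
0.04210965947414691 93.4823683846332
0.038927670762562774 94.41652270657666
-87.7808070707886
-87.78080707078853
```

View pics/hz.png

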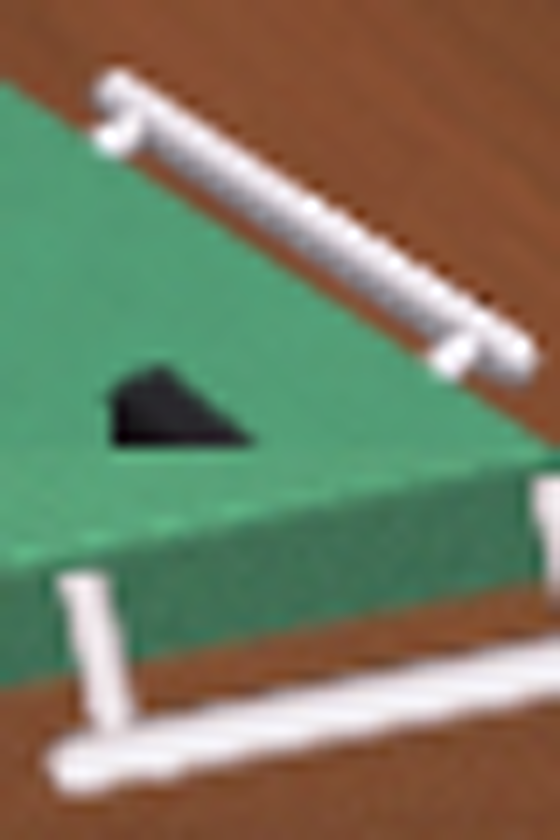

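Call:
{"api": "play_rows", "payload": {
  "commands": "1 100 -100 80 -68;1 455 -522 80 -68;1 455 -522 80 -68;1 455 -522 80 -68;1 455 -522 80 -68;1 455 -522 80 -68;1 455 -522 80 -68;1 455 -522 80 -68;1 455 -522 80 -68;1 455 -522 80 -68",
  "force": 25
}}

```text
time: 0.93
ee_pos: [0.4437, 0.2121, 0.2857]
tcp_rot: [-180.0, 0.0, 93.3]
wrist_force: [0.5, 0.2, 0.6]
opening: 0.0856
```

Run:
```python
from h import *
np.set_printoptions(precision=3,suppress=True)
o=get_obs();print(o)
sx=lambda x,y:(232+x/14-.5,180+y/14-.5); tx=lambda x,y:(302+x/14-.5,198+(y-448)/14-.5)
print('handle L(+y): ',tri(sx(520,355),tx(65,762)),'  -y end',tri(sx(112,88),(348.5,212.5)))
print(plane('top',327.5,216.5,.118))
```

```text
{'time': 0.9333, 'q': array([ 25.548,  -1.414,   9.655, 101.073,   0.002, 112.27 ]), 'qd': array([-56.852,  17.483,  21.842,   4.203,  -0.102, -19.625]), 'joint_efforts': array([  6.81 , -48.612,  42.924,   0.446,  -0.092,   1.472]), 'ee_pos': array([0.444, 0.212, 0.286]), 'tcp_rot': array([-179.995,    0.   ,   93.277]), 'wrist_force': array([0.546, 0.219, 0.62 ]), 'torque': array([ 0.031, -0.02 ,  0.015]), 'opening': 0.08564199829726679}
handle L(+y):  (array([ 0.524, -0.043,  0.121]), np.float64(0.0010432013842849575))   -y end (array([ 0.543, -0.159,  0.117]), np.float64(0.0011999758029970433))
[ 0.532 -0.101  0.118]
```

Call:
{"api": "play_rows", "payload": {
  "commands": "1 170 -195 0 0;1 170 -195 0 0;1 170 -195 0 0;1 170 -195 0 0;1 170 -195 0 0;1 170 -195 0 0;1 170 -195 0 0;1 170 -195 0 0;1 170 -195 0 0;1 170 -195 0 0"
}}

```text
time: 1.77
ee_pos: [0.6123, 0.0199, 0.2858]
tcp_rot: [-180.0, -0.0, 93.7]
wrist_force: [-1.2, 0.8, -0.3]
opening: 0.0854
```

Call:
{"api": "play_rows", "payload": {
  "commands": "1 16 -21 0 0;1 16 -21 -30 0;1 16 -21 -60 0;1 16 -21 -60 0;1 16 -21 -60 0"
}}

```text
time: 2.18
ee_pos: [0.6274, -0.0007, 0.2252]
tcp_rot: [-179.8, -0.0, 93.8]
wrist_force: [-0.2, 0.3, 1.0]
opening: 0.0851
```

Run:
```python
from h import *
print(get_obs()['ee_pos'])
crop('scene',247,215,80,'pics/s2.png',9)
```

```text
[ 0.62738027 -0.00074863  0.22522334]
```

View pics/s2.png

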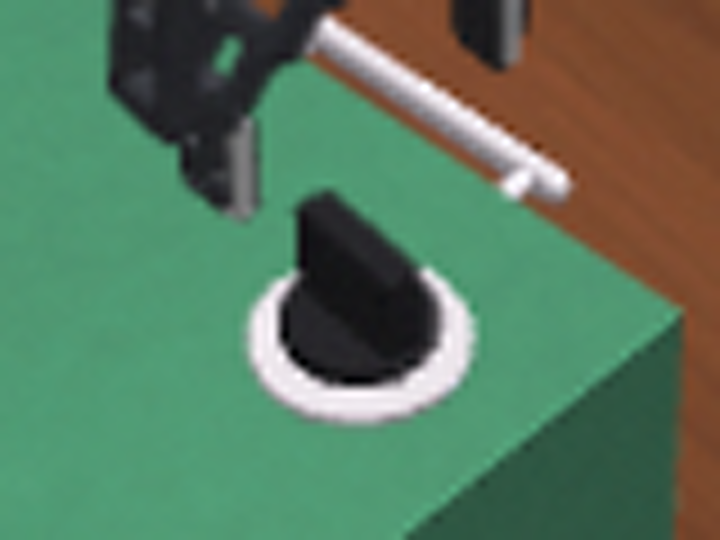

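The open fingers straddle the bar, whose top is near (355,225) in the crop, with the jaw axis across its thickness. I'll go down and pinch softly.

Call:
{"api": "play_rows", "payload": {
  "commands": "1 0 0 -30 0;1 0 0 -55 0;1 0 0 -55 0;1 0 0 -55 0;0 0 0 -55 0;0 0 0 -55 0;0 0 0 -55 0;0 0 0 -55 0;0 0 0 -55 0;0 0 0 -55 0",
  "force": 22
}}

```text
time: 3.07
ee_pos: [0.629, -0.002, 0.171]
tcp_rot: [180.0, 0.0, 93.7]
wrist_force: [-1.7, -0.2, 5.8]
opening: 0.0134
```

```bash
cat > st.py <<'E'
from h import *
np.set_printoptions(precision=3,suppress=True)
o=get_obs();print(o['time'],o['ee_pos'],o['tcp_rot'],o['wrist_force'],o['torque'],o['opening'],o['q'][5],o['joint_efforts'][5])
E
python3 st.py
```

```text
3.0667 [ 0.629 -0.002  0.171] [179.982   0.002  93.673] [-1.706 -0.171  5.787] [-0.055  0.415  0.002] 0.013423510900229972 86.14162632345047 -0.02245384908746928
```

Call:
{"api": "play_rows", "payload": {
  "commands": "0 0 0 1 2;0 0 0 1 4;0 0 0 1 6;0 0 0 1 6"
}}

```text
time: 3.4
ee_pos: [0.6289, -0.0021, 0.1712]
tcp_rot: [-180.0, -0.0, 99.8]
wrist_force: [1.4, -0.2, -4.2]
opening: 0.0135
```

```bash
python3 st.py
```

```text
3.4 [ 0.629 -0.002  0.171] [-179.974   -0.003   99.753] [ 1.388 -0.207 -4.234] [ 0.008 -0.358 -0.119] 0.013461724299064472 80.06062139086336 -0.7329756394028664
```

Call:
{"api": "play_rows", "payload": {
  "commands": "0 0 0 0 3;0 0 0 0 6;0 0 0 0 6"
}}

```text
time: 3.65
ee_pos: [0.629, -0.002, 0.1712]
tcp_rot: [-180.0, -0.0, 105.8]
wrist_force: [2.8, 0.5, -2.9]
opening: 0.0134
```

```bash
python3 st.py
```

```text
3.65 [ 0.629 -0.002  0.171] [-179.985   -0.007  105.753] [ 2.789  0.489 -2.9  ] [ 0.029 -0.513  0.094] 0.013438628335101682 74.0647930467547 -0.8347450196743011
```

Call:
{"api": "play_rows", "payload": {
  "commands": "0 0 0 0 4;0 0 0 0 8;0 0 0 0 12;0 0 0 0 12"
}}

```text
time: 3.98
ee_pos: [0.6292, -0.0019, 0.1713]
tcp_rot: [180.0, -0.0, 117.7]
wrist_force: [4.3, 0.6, -6.1]
opening: 0.0136
```

```bash
python3 st.py
```

```text
3.9833 [ 0.629 -0.002  0.171] [179.986  -0.003 117.723] [ 4.316  0.593 -6.143] [ 0.11  -0.92   0.014] 0.013588236072737231 62.09998879593425 -1.2709027156233788
```

Call:
{"api": "play_rows", "payload": {
  "commands": "0 0 0 0 3;0 0 0 0 6;0 0 0 0 6"
}}

```text
time: 4.23
ee_pos: [0.6292, -0.0019, 0.1712]
tcp_rot: [180.0, -0.0, 123.6]
wrist_force: [5.1, 0.7, -6.0]
opening: 0.0136
```

```bash
python3 st.py
```

```text
4.2333 [ 0.629 -0.002  0.171] [179.987  -0.006 123.582] [ 5.126  0.677 -5.97 ] [ 0.153 -1.144 -0.139] 0.013576629915451333 56.23894447975844 -1.0354337096214294
```

Call:
{"api": "play_rows", "payload": {
  "commands": "0 1 0 0 6;0 1 0 0 12;0 1 0 0 18;0 1 0 0 20;0 1 0 0 21;0 1 0 0 22;0 1 0 0 22"
}}

```text
time: 4.82
ee_pos: [0.6296, -0.0017, 0.1712]
tcp_rot: [-180.0, -0.1, 145.6]
wrist_force: [2.9, 3.4, -7.2]
opening: 0.0136
```

```bash
python3 st.py
```

```text
4.8167 [ 0.63  -0.002  0.171] [-179.999   -0.06   145.589] [ 2.939  3.442 -7.235] [ 0.719 -0.44  -0.154] 0.01361584737845119 34.243263998921975 -0.38900946266949177
```

Call:
{"api": "play_rows", "payload": {
  "commands": "0 0 1 -1 6;0 0 1 -1 12;0 0 1 -1 18;0 0 1 -1 20;0 0 1 -1 22;0 0 1 -1 24;0 0 1 -1 24"
}}

```text
time: 5.4
ee_pos: [0.6298, -0.0011, 0.1711]
tcp_rot: [-180.0, 0.0, 169.6]
wrist_force: [1.2, 0.6, -2.6]
opening: 0.0135
```

```bash
python3 st.py
```

```text
5.4 [ 0.63  -0.001  0.171] [-179.987    0.026  169.634] [ 1.161  0.63  -2.585] [ 0.142 -0.138 -0.139] 0.013487690715347599 10.269817987324629 -0.7506431266665459
```

Normal click again (−0.14 N m at +4°). I'll continue one click per call.

Call:
{"api": "play_rows", "payload": {
  "commands": "0 0 0 0 6;0 0 0 0 12;0 0 0 0 18;0 0 0 0 20;0 0 0 0 22;0 0 0 0 24;0 0 0 0 24"
}}

```text
time: 5.98
ee_pos: [0.6298, -0.0008, 0.1711]
tcp_rot: [180.0, 0.0, -166.4]
wrist_force: [0.4, 2.1, -1.0]
opening: 0.0136
```

```bash
python3 st.py
```

```text
5.9833 [ 0.63  -0.001  0.171] [ 179.984    0.028 -166.371] [ 0.419  2.108 -0.97 ] [ 0.686  0.061 -0.165] 0.013577919582025104 -13.708494591813503 -0.7552321068942547
```

Call:
{"api": "play_rows", "payload": {
  "commands": "0 0 0 0 6;0 0 0 0 12;0 0 0 0 18;0 0 0 0 20;0 0 0 0 21;0 0 0 0 22;0 0 0 0 22"
}}

```text
time: 6.57
ee_pos: [0.6297, -0.0005, 0.1711]
tcp_rot: [180.0, 0.0, -144.4]
wrist_force: [-1.9, 5.4, 0.9]
opening: 0.0133
```

```bash
python3 st.py
```

```text
6.5667 [ 0.63  -0.001  0.171] [ 179.962    0.037 -144.409] [-1.933  5.351  0.907] [ 1.138  0.318 -0.054] 0.013325793647671048 -35.660533643622834 -0.3610900975763798
```

Call:
{"api": "play_rows", "payload": {
  "commands": "0 0 1 0 1;0 0 1 0 2;0 0 1 0 2"
}}

```text
time: 6.82
ee_pos: [0.6297, -0.0003, 0.1711]
tcp_rot: [-180.0, -0.0, -142.3]
wrist_force: [-3.3, -0.1, 2.4]
opening: 0.0137
```

```bash
python3 st.py
```

```text
6.8167 [ 0.63  -0.     0.171] [-179.97    -0.014 -142.316] [-3.327 -0.057  2.368] [ 0.183  0.615 -0.112] 0.013684581698645646 -37.693289282037746 -0.37871849723160267
```

Call:
{"api": "play_rows", "payload": {
  "commands": "0 0 0 0 6;0 0 0 0 12;0 0 0 0 18;0 0 0 0 20;0 0 0 0 21;0 0 0 0 22;0 0 0 0 22"
}}

```text
time: 7.4
ee_pos: [0.6295, -0.0001, 0.171]
tcp_rot: [180.0, -0.0, -120.3]
wrist_force: [-5.0, 2.5, 4.7]
opening: 0.0134
```

```bash
python3 st.py
```

```text
7.4 [ 0.629 -0.     0.171] [ 179.981   -0.014 -120.346] [-4.979  2.497  4.69 ] [ 0.377  1.178 -0.044] 0.01340055553268647 -59.658195810442 -0.37232793867588043
```

Call:
{"api": "play_rows", "payload": {
  "commands": "0 0 0 0 1;0 0 0 0 2;0 0 0 0 2"
}}

```text
time: 7.65
ee_pos: [0.6295, -0.0, 0.171]
tcp_rot: [180.0, -0.0, -118.3]
wrist_force: [-5.1, 2.1, 5.6]
opening: 0.0135
```

```bash
python3 st.py
```

```text
7.65 [ 0.629 -0.     0.171] [ 179.977   -0.014 -118.349] [-5.096  2.146  5.606] [ 0.337  1.249 -0.135] 0.013481523278099549 -61.653536164318226 -0.42166602797806263
```

Call:
{"api": "play_rows", "payload": {
  "commands": "0 -1 0 0 6;0 -1 0 0 12;0 -1 0 0 18;0 -1 0 0 20;0 -1 0 0 21;0 -1 0 0 22;0 -1 0 0 22"
}}

```text
time: 8.23
ee_pos: [0.629, 0.0, 0.171]
tcp_rot: [-180.0, 0.0, -96.4]
wrist_force: [-2.9, 3.4, 4.7]
opening: 0.0135
```

```bash
python3 st.py
```

```text
8.2333 [0.629 0.    0.171] [-179.96     0.012  -96.363] [-2.896  3.445  4.702] [ 0.568  0.527 -0.687] 0.0135306759804393 -83.63712347810662 -0.9543603658676147
```

Call:
{"api": "play_rows", "payload": {
  "commands": "0 0 0 0 1;0 0 0 0 2;0 0 0 0 2"
}}

```text
time: 8.48
ee_pos: [0.629, 0.0, 0.171]
tcp_rot: [-180.0, 0.0, -94.4]
wrist_force: [-3.0, 2.3, 5.7]
opening: 0.0136
```

```bash
python3 st.py
```

```text
8.4833 [0.629 0.    0.171] [-179.965    0.007  -94.364] [-3.022  2.332  5.734] [ 0.611  0.539 -0.624] 0.013564563363577496 -85.63705489323273 -0.9574993327260017
```

The stop is at +168°, the seventh click (−0.69 N m at +2°). That was very close to the slip limit, and I'd batched the next 2° step before reading it. I'll back off to the rest angle and check whether anything slipped.

Call:
{"api": "play_rows", "payload": {
  "commands": "0 0 0 0 -2;0 0 0 0 -4;0 0 0 0 -4;0 0 0 0 -4"
}}

```text
time: 8.82
ee_pos: [0.629, 0.0001, 0.171]
tcp_rot: [-180.0, 0.0, -98.4]
wrist_force: [-2.9, 2.2, 5.2]
opening: 0.0138
```

```bash
python3 st.py
```

```text
8.8167 [0.629 0.    0.171] [-179.966    0.004  -98.377] [-2.867  2.238  5.228] [0.499 0.578 0.05 ] 0.013766409325871837 -81.61726596835807 0.16977210994809866
```

Call:
{"api": "play_rows", "payload": {
  "commands": "0 0 0 0 -6;0 0 0 0 -12;0 0 0 0 -18;0 0 0 0 -24;0 0 0 0 -24"
}}

```text
time: 9.23
ee_pos: [0.6294, -0.0, 0.171]
tcp_rot: [-179.9, 0.0, -122.6]
wrist_force: [-0.7, 2.6, 5.8]
opening: 0.0137
```

```bash
python3 st.py
```

```text
9.2333 [ 0.629 -0.     0.171] [-179.929    0.033 -122.627] [-0.733  2.626  5.778] [0.412 0.057 0.062] 0.013687264603504619 -57.369136532025976 1.9285639375448227
```

Call:
{"api": "play_rows", "payload": {
  "commands": "0 1 0 0 -6;0 1 0 0 -12;0 1 0 0 -18;0 1 0 0 -24;0 1 0 0 -24"
}}

```text
time: 9.65
ee_pos: [0.6298, -0.0003, 0.171]
tcp_rot: [-180.0, -0.0, -146.5]
wrist_force: [-2.9, 0.5, 6.3]
opening: 0.0134
```

```bash
python3 st.py
```

```text
9.65 [ 0.63  -0.     0.171] [-179.961   -0.013 -146.514] [-2.916  0.542  6.321] [0.147 0.682 0.02 ] 0.013362947799603066 -33.49616538674975 1.852814219892025
```

Call:
{"api": "play_rows", "payload": {
  "commands": "0 0 0 0 -6;0 0 0 0 -12;0 0 0 0 -18;0 0 0 0 -24;0 0 0 0 -24"
}}

```text
time: 10.07
ee_pos: [0.63, -0.0006, 0.171]
tcp_rot: [-179.9, 0.0, -170.5]
wrist_force: [-1.8, -2.2, 5.3]
opening: 0.0131
```

```bash
python3 st.py
```

```text
10.0667 [ 0.63  -0.001  0.171] [-179.92     0.018 -170.528] [-1.782 -2.201  5.273] [-0.242  0.516  0.03 ] 0.013067691058085565 -9.496386239794294 1.8549194186925888
```

Call:
{"api": "play_rows", "payload": {
  "commands": "0 0 0 0 -6;0 0 0 0 -12;0 0 0 0 -18;0 0 0 0 -24;0 0 0 0 -24;0 0 0 0 -24"
}}

```text
time: 10.57
ee_pos: [0.63, -0.001, 0.171]
tcp_rot: [-179.9, 0.1, 165.8]
wrist_force: [-2.8, -3.5, 5.8]
opening: 0.013
```

```bash
python3 st.py
```

```text
10.5667 [ 0.63  -0.001  0.171] [-179.898    0.058  165.79 ] [-2.829 -3.464  5.819] [-0.666  0.477  0.076] 0.012993423073283668 14.16819087213871 0.4230392072349787
```

Call:
{"api": "play_rows", "payload": {
  "commands": "1 0 0 0 0;1 0 0 0 0;1 0 0 0 0;1 0 0 0 0;1 0 0 30 0;1 0 0 60 0;1 0 0 90 0;1 0 0 120 0;1 0 0 120 0"
}}

```text
time: 11.32
ee_pos: [0.6307, 0.0, 0.297]
tcp_rot: [179.9, 0.4, 165.7]
wrist_force: [0.6, -0.1, 1.6]
opening: 0.0852
```

```bash
python3 st.py
python3 - <<'E'
from h import *
a=camera('scene');b=camera('top')
cv2.imwrite('pics/full3.png',a[...,::-1])
g=lambda i:cv2.resize(i,(560,560),interpolation=cv2.INTER_CUBIC)[...,::-1]
cv2.imwrite('pics/s3.png',np.clip(g(a[200:240,228:268])*1.8,0,255))
E
```

```text
11.3167 [0.631 0.    0.297] [179.892   0.443 165.715] [ 0.601 -0.097  1.635] [ 0.001  0.014 -0.012] 0.08520435182782359 14.289245202424473 -0.0017927713270182721[ WARN:0@4.009] global loadsave.cpp:1063 imwrite_ Unsupported depth image for selected encoder is fallbacked to CV_8U.
```

View pics/s3.png

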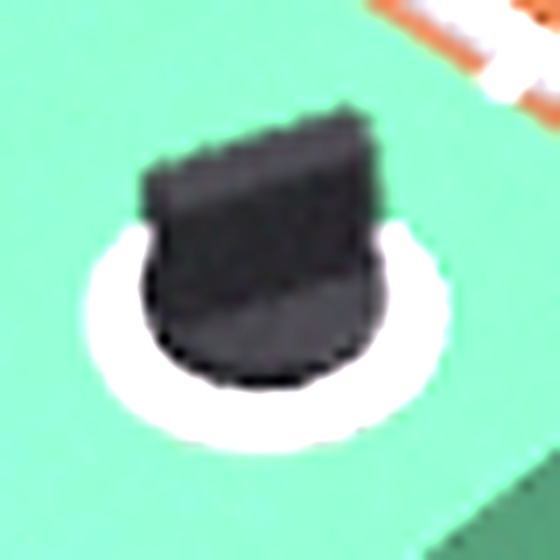

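View pics/full3.png

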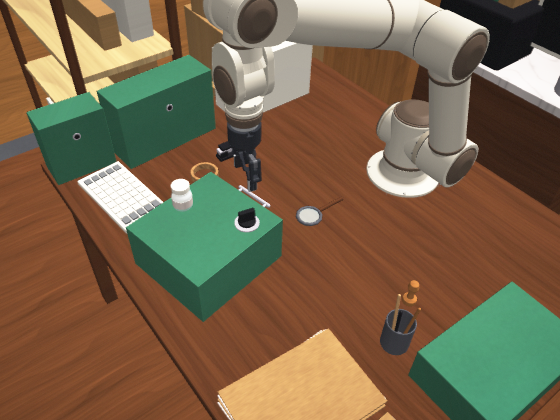

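The bar now runs from (150,175) to (355,110) in the zoom, so it has turned. I'll measure its angle against the expected 165.7°.

Run:
```python
from h import *
f=lambda p:(228+p[0]/14-.5,200+p[1]/14-.5)
for p,q in(((150,172),(350,108)),((155,212),(372,148))):
    d=plane('scene',*f(q),.196)-plane('scene',*f(p),.196);print(np.linalg.norm(d),np.degrees(np.arctan2(d[1],d[0]))%180)
```

```text
0.03976271083463996 168.0753449889864
0.04237784523470086 166.220522605169
```

Call:
{"api": "play_rows", "payload": {
  "commands": "0.28 -97 -100 0 -65;0.28 -97 -100 0 -65;0.28 -97 -100 0 -65;0.28 -97 -100 0 -65;0.28 -97 -100 0 -65;0.28 -97 -100 0 -65;0.28 -97 -100 0 -65;0.28 -97 -100 0 -65;0.28 -97 -100 0 -65;0.28 -97 -100 0 -65"
}}

```text
time: 12.25
ee_pos: [0.5325, -0.1, 0.2891]
tcp_rot: [-179.9, -0.0, 100.4]
wrist_force: [0.1, -0.4, -0.2]
opening: 0.0241
```

```bash
python3 st.py
```

```text
12.25 [ 0.533 -0.1    0.289] [-179.881   -0.043  100.363] [ 0.061 -0.37  -0.228] [-0.021  0.007  0.002] 0.024064932765620484 69.00670124167895 1.9492397457361221
```

Descending in two stages, with a look once the fingers are just above the handle.

Call:
{"api": "play_rows", "payload": {
  "commands": "0.28 1 0 -40 0;0.28 1 0 -80 0;0.28 1 0 -120 0;0.28 1 0 -135 0;0.28 1 0 -135 0;0.28 1 0 -135 0"
}}

```text
time: 12.75
ee_pos: [0.5332, -0.0999, 0.1549]
tcp_rot: [-179.9, -0.0, 100.8]
wrist_force: [0.3, 0.1, 1.3]
opening: 0.0238
```

```bash
python3 st.py
python3 - <<'E'
from h import *
a=camera('scene')
cv2.imwrite('pics/s4.png',cv2.resize(a[150:225,215:305],None,fx=8,fy=8,interpolation=cv2.INTER_CUBIC)[...,::-1])
E
```

```text
12.75 [ 0.533 -0.1    0.155] [-179.886   -0.043  100.834] [0.329 0.073 1.252] [-0.012 -0.041  0.037] 0.023775281913406908 68.55946077441799 -0.04600174608640373
```

View pics/s4.png

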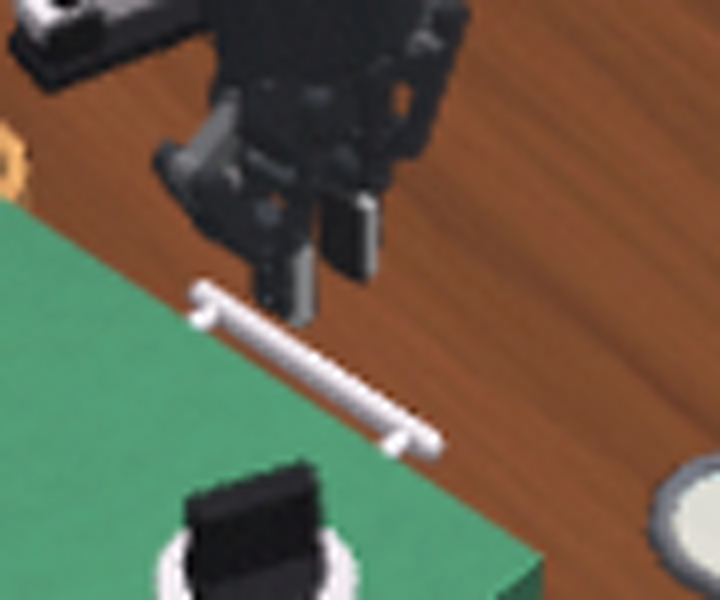

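Run:
```python
from h import *
t=np.array([.5332,-.0999,.1549]);u=np.array([.983,.184,0])
for d in(0.012,.027,.04,.05,.06):
  print(d,[((proj('scene',t+u*d+[0,0,z])-[215,150])*8).round(0).tolist() for z in(0,.02,.04,.05,.06,.07)])
```

```text
0.012 [[289.0, 305.0], [288.0, 263.0], [287.0, 220.0], [287.0, 198.0], [286.0, 176.0], [286.0, 153.0]]
0.027 [[259.0, 327.0], [257.0, 285.0], [256.0, 241.0], [256.0, 219.0], [255.0, 197.0], [254.0, 175.0]]
0.04 [[232.0, 346.0], [231.0, 304.0], [229.0, 260.0], [229.0, 238.0], [228.0, 216.0], [227.0, 194.0]]
0.05 [[212.0, 361.0], [210.0, 318.0], [209.0, 275.0], [208.0, 253.0], [207.0, 231.0], [206.0, 208.0]]
0.06 [[191.0, 376.0], [189.0, 333.0], [188.0, 290.0], [187.0, 268.0], [186.0, 246.0], [185.0, 223.0]]
```

Call:
{"api": "play_rows", "payload": {
  "commands": "0.23 -2 0 -15 0;0.23 -2 0 -25 0;0.23 -2 0 -35 0;0.23 -2 0 -44 0;0.23 -2 0 -44 0;0.23 -2 0 -44 0"
}}

```text
time: 13.3
ee_pos: [0.5317, -0.1, 0.1115]
tcp_rot: [-180.0, -0.0, 100.7]
wrist_force: [-0.3, -0.3, 0.4]
opening: 0.0196
```

```bash
python3 st.py
python3 - <<'E'
from h import *
a=camera('scene')
cv2.imwrite('pics/s5.png',cv2.resize(a[150:225,215:305],None,fx=8,fy=8,interpolation=cv2.INTER_CUBIC)[...,::-1])
E
```

```text
13.3 [ 0.532 -0.1    0.111] [-179.965   -0.014  100.69 ] [-0.314 -0.285  0.368] [ 0.058 -0.022 -0.026] 0.01958816777026264 68.66391410678563 -0.005873015761608258
```

View pics/s5.png

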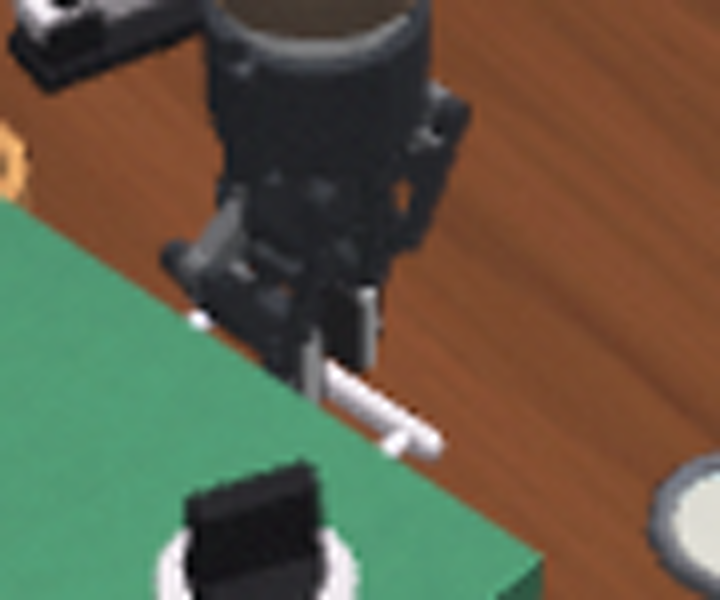

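There's no contact force and the jaws straddle the handle. I'll close on it and pull gently.

Call:
{"api": "play_rows", "payload": {
  "commands": "0 0 0 0 0;0 0 0 0 0;0 0 0 0 0;0 0 0 0 0;0 -3 -0.5 0 0;0 -6 -1 0 0;0 -9 -2 0 0;0 -12 -2 0 0;0 -12 -2 0 0",
  "force": 40
}}

```text
time: 14.1
ee_pos: [0.5197, -0.1024, 0.1124]
tcp_rot: [180.0, 0.1, 100.7]
wrist_force: [0.0, -1.1, 6.3]
opening: 0.0093
```

```bash
python3 st.py
```

```text
14.1 [ 0.52  -0.102  0.112] [179.956   0.056 100.66 ] [ 0.014 -1.133  6.337] [-0.245  0.206 -0.027] 0.009267422467180188 68.21581121573207 -0.052464769687503576
```

Run:
```python
from h import *
a=camera('scene')
cv2.imwrite('pics/s6.png',cv2.resize(a[150:225,215:305],None,fx=8,fy=8,interpolation=cv2.INTER_CUBIC)[...,::-1])
```

```text
(no output)
```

View pics/s6.png

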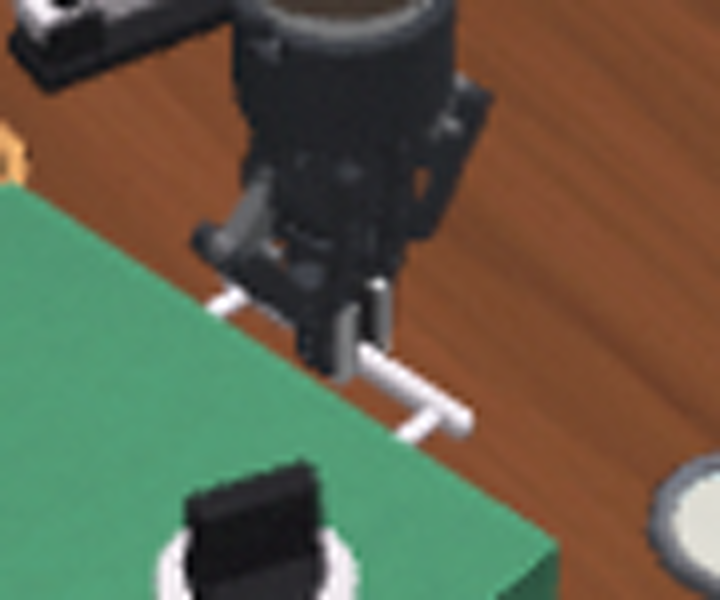

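The drawer has followed about 12 mm, past the 4 mm locked play, so it's unlocked. The pinch sits high on the bar (opening 9.3 mm for an 11 mm bar), so I'll regrip 6 mm lower before the full pull.

Call:
{"api": "play_rows", "payload": {
  "commands": "0.23 0 0 0 0;0.23 0 0 0 0;0.23 0 0 -4 0;0.23 0 0 -7 0;0 0 0 -7 0;0 0 0 -7 0;0 0 0 -7 0;0 0 0 -7 0"
}}

```text
time: 14.82
ee_pos: [0.5193, -0.1018, 0.1035]
tcp_rot: [-179.9, -0.0, 100.7]
wrist_force: [1.5, -0.4, -11.2]
opening: 0.0095
```

Call:
{"api": "play_rows", "payload": {
  "commands": "0 -5 -1 0 0;0 -13 -2 0 0;0 -21 -4 0 0;0 -29 -5 0 0;0 -37 -7 0 0;0 -45 -8 0 0;0 -53 -10 0 0;0 -60 -11 0 0;0 -66 -12 0 0;0 -66 -12 0 0"
}}

```text
time: 15.65
ee_pos: [0.4514, -0.1144, 0.1036]
tcp_rot: [-179.8, -0.0, 100.6]
wrist_force: [-0.9, -4.1, -26.2]
opening: 0.0093
```

```bash
python3 st.py
python3 - <<'E'
from h import *
a=camera('scene')
cv2.imwrite('pics/s7.png',cv2.resize(a[150:240,215:335],None,fx=6,fy=6,interpolation=cv2.INTER_CUBIC)[...,::-1])
E
```

```text
15.65 [ 0.451 -0.114  0.104] [-179.818   -0.01   100.637] [ -0.937  -4.077 -26.249] [-0.712  0.233 -0.027] 0.009282657938004445 65.18466936112168 -0.10939262341707945
```

View pics/s7.png

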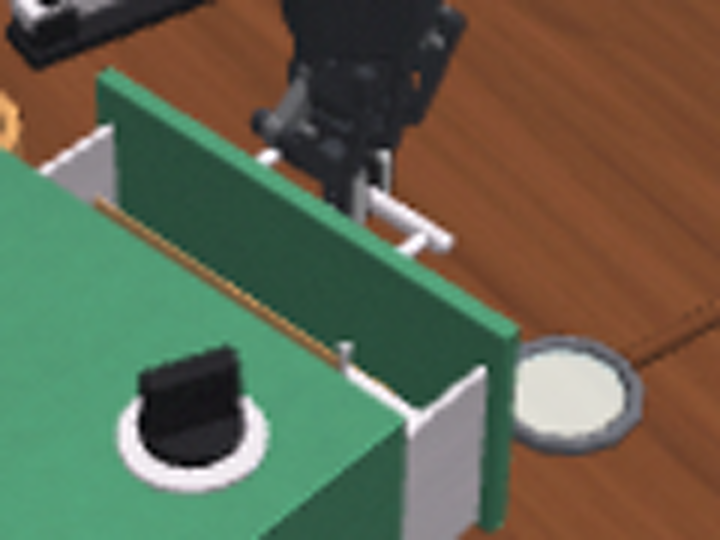

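The drawer is roughly 80 mm out. The −26 N in z comes from preload on the bar, so I'll relieve it, release and retreat straight up.

Call:
{"api": "play_rows", "payload": {
  "commands": "0.23 0 0 0 0;0.23 0 0 0 0;0.23 0 0 0 0;0.23 0 0 20 0;0.23 0 0 60 0;0.23 0 0 100 0;0.23 0 0 140 0;0.23 0 0 180 0;0.23 -60 0 190 0;0.23 -60 0 190 0"
}}

```text
time: 16.53
ee_pos: [0.3939, -0.1142, 0.2993]
tcp_rot: [179.7, 0.2, 100.7]
wrist_force: [-1.2, 0.5, -0.4]
opening: 0.0198
```

```bash
python3 st.py
python3 - <<'E'
from h import *
a=camera('scene');b=camera('top')
cv2.imwrite('pics/s8.png',a[...,::-1])
cv2.imwrite('pics/t8.png',b[...,::-1])
E
```

```text
16.5333 [ 0.394 -0.114  0.299] [179.694   0.155 100.722] [-1.17   0.465 -0.394] [0.063 0.075 0.032] 0.019753356442281017 63.10835896197384 0.1346849324181676
```

View pics/s8.png

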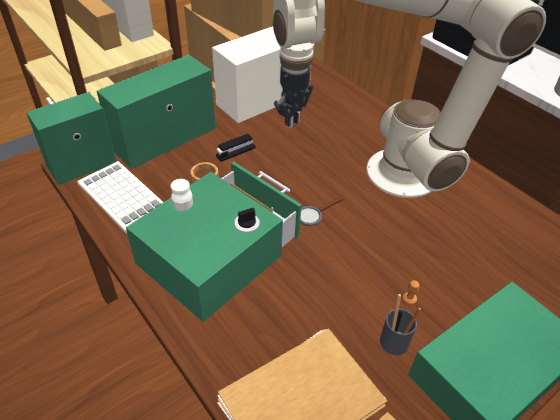

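View pics/t8.png

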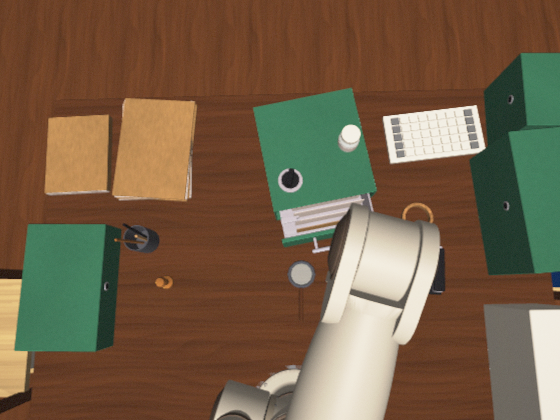

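The drawer stands open and the gripper is clear of it. The handle's left end is near (315,250) in the top view, against (306,220) before. I'll measure the travel and compare the bystanders with the first pictures.

Run:
```python
from h import *
p=plane('top',315,250.3,.118);q=plane('top',306.3,220.2,.118);print('travel',np.linalg.norm(p-q),p-q)
for n,f0,f1,bx in(('top','top0','t8',dict(mag=(285,258,316,292),stamp=(150,272,178,292),cup=(110,218,162,256),tape=(400,200,436,220),jar=(335,120,362,156))),('scene','scene0','s8',dict(mag=(302,200,345,228),stapler=(214,132,258,162),tape=(188,158,220,180),jar=(168,176,196,212),cup=(380,290,420,356)))):
    a=cv2.imread(f'pics/{f0}.png').astype(float);b=cv2.imread(f'pics/{f1}.png').astype(float)
    for k,(x0,y0,x1,y1) in bx.items():
        A=a[y0:y1,x0:x1].mean(-1).astype(np.float32);B=b[y0:y1,x0:x1].mean(-1).astype(np.float32)
        print(n,k,'absdiff',np.abs(A-B).mean().round(2),np.abs(A-B).max(),'shift',np.round(cv2.phaseCorrelate(A,B),2)[0] if 0 else cv2.phaseCorrelate(A,B)[0])
```

```text
travel 0.08469877041035913 [-0.08200391 -0.02119529  0.        ]
top mag absdiff 27.23 46.0 shift (0.0535863282393052, 0.055358543655430026)
top stamp absdiff 20.24 32.999992 shift (-0.10951081147041997, 0.03541756065928148)
top cup absdiff 15.99 35.0 shift (-0.06728825991231346, 0.0788248297273384)
top tape absdiff 20.97 40.333336 shift (0.06745808892452132, 0.0037585118028786724)
top jar absdiff 24.23 46.0 shift (0.4947759947946384, 0.16547698998020977)
scene mag absdiff 1.76 5.666664 shift (0.5329971108789167, -0.02395695855200053)
scene stapler absdiff 1.47 31.0 shift (0.418648389612283, -0.0018247279219743007)
scene tape absdiff 1.77 4.333336 shift (-0.023366610393999565, -0.044194758288153224)
scene jar absdiff 1.9 5.0 shift (-0.0323287352726247, 0.020212511582162307)
scene cup absdiff 1.49 4.6666718 shift (0.015416239175653601, 0.009141362346476)
```

```bash
python3 st.py; python3 -c "
from workcell import job_done
print(job_done())"
```

```text
16.6333 [ 0.393 -0.114  0.298] [179.686   0.156 100.654] [ 0.169 -0.317 -0.562] [-0.003  0.011  0.039] 0.02001183743527869 63.15105286683835 -0.20160867366939783
the job is handed in; nothing more can be done
None
```

The drawer is open about 82–85 mm of its 100 mm, released and left open, and I handed the job in at 16.6 s. One thing to know is that the dial was pushed close to its slip limit at the stop.

**Dial:** I turned the knob anticlockwise click by click and met the stop after seven clicks. I then came back exactly four clicks, released it, and measured the bar at 166–168°, against the 165.7° expected. The drawer then came out past its 4 mm locked play, so the lock was free.

**Stop contact:** The torque reached 0.69 N m, against a slip limit of about 0.7. I had queued one more 2° step before reading that value, so the knob was pressed slightly further and the torque read 0.62 N m. After backing off, the resting angle and torque matched the earlier clicks. Any slip should therefore be about 1° or less (the limit is 4.6°), though I inferred this from angle and torque and did not measure it directly.

**Handle:** The first pinch was high on the bar, so I regripped lower. The opening still read 9.3 mm on the 11 mm bar, and the wrist carried about −26 N vertically during the pull. The drawer followed regardless.

**Other things on the desk:** The magnifier, jar, tape, stapler and cup show no change between the first and last scene pictures. The stamp was compared only in the top view and shows no measurable shift. The overhead view differed in brightness. The arm is clear of everything, with wrist force near zero.

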